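# Find the full mill by its weight and hold it over the gratin

## Robot

A 6-joint arm with a two-finger parallel gripper is mounted at the origin on a cart in front of the work surface, level with it; the furniture and walls round the work are solid. World frame = base frame: x ahead of the robot, y to its left, z up, the work surface at z = 0. Lengths are in m, angles in rad, forces in N, time in s.
With the tool pointing down it reaches from about 0.375 to 0.975 m from the base axis. Payload 3.8 kg.
Tool frame: the origin (TCP) lies between the finger pads; the fingertips stand 17 mm ahead of it and the grasp point (between the pads) lies 2 mm behind it; z points along the fingers, y is the line along which they close (so a half turn about z gives the same grasp; the last joint's range is limited). The gripper opens to 85 mm and grips with 20 to 120 N. Pads are 22 mm wide; open, the fingers measure 114 mm over their backs; the gripper's body (76 mm by 85 mm) begins 54 mm behind the grasp point. The pads swing forward as they close: fully open they stand 13 mm farther back than shut.
Start: joints at [1.235, 0.264, 1.604, -0, 1.274, -0.037], TCP at [0.199, 0.645, 0.248] pointing down, gripper open.
Joint ranges: [-2.63, 2.63], [-0.94, 2.18], [0.31, 2.57], [-1.31, 4.45], [0, 2.66], [-2.55, 2.55]. Speed limits (rad/s): [2.57, 2.57, 3.14, 3.14, 3.14, 3.14].

## Interface

Orientations are given as a rotation vector (axis times angle).
In Python, from workcell import bot gives the robot as it stands.
- The arm moves only by the tool play_rows, never from a script. Its argument "steps" is one flat list of numbers, 4 for each row, row after row: the shift along the tool's x, y, z in m, then the turn about the tool's z in rad. A call has 1 to 10 rows; each row is the pose to reach, as a shift and turn from the pose commanded when the call began, along the tool's axes at that moment; what a row does not reach only later rows make up. A row lasts 1/8 s, in which the tool goes at most 62.5 mm and 10.7 degrees, less where a joint would pass 70% of its speed; a pose out of reach is approached as far as the arm can. A call with a gripper value outside its range is refused whole. "jaw" is the closure in counts, from 0 (fully open) to 255 (shut), set as the call begins (left out, the last holds). The fingers move at their own pace and stop on an object; "grip_force" is the grip in N (left out, the last holds). Time passes only in rows, so rows that repeat a pose let the fingers close. It gives the time, the measured TCP pose, the force, the opening and the grip force at its end, in the units of the state.
- bot.read_state(): the state, without advancing time (a new reading comes with each control period).
- bot.read_camera(name): name is "scene" or "top"; returns a dict with "pixels" (480x640x3 uint8, blue, green, red), "mtx" (3x3 intrinsics, pixels), "R" (3x3) and "t" (3): a world point X has camera coordinates R X + t. Camera axes: x right, y down, z forward; pixel columns grow to the right and rows downward; lengths in m; the calibration is good to about 2 mm. A picture is of the moment at which its call begins. There is no depth.
- bot.finish_job(): hands the job in; it is judged then, once.
The state is a dict: "time": time; "q": joint angles; "joint_vel": joint speeds; "joint_torque": joint torques, N m; "tool_pos": TCP position; "tcp_rot": TCP orientation; "wrist_force": force on the tool from outside, world axes, zero at the start; "torque": the same for the moment, N m; "width": opening from 0.0 (shut) to 1.0 (fully open); "grip_force": force on a finger pad.
Only numpy, scipy, OpenCV 4.12 (cv2) and the standard library are available. Lean on these libraries where they do the work, as an engineer would, in place of code of your own. Each camera call takes 0.05 s, during which the arm holds its last target. There are 200 camera calls.

## Task

The three wooden mills on the table look the same, but only one has been filled and the other two are nearly empty: lift them to feel which is the full one. Put the two light ones into the wooden mill stand for refilling, each upright and fully down in a seat of its own, and finish still holding the full mill in the gripper, steady and upright over the middle of the gratin dish and well clear of it, ready to season it. Do not knock over a mill, and leave the dish and the other things on the table where they are.

Things in the scene. Friction and masses are not known exactly. Their poses are not given: they have to be found in the camera images.
- mill_a_mid (a point): One of three loose round wooden mills, all alike, 160 mm high, 58 mm across at the foot. This point: its centre, 80 mm above its underside; z up its axis. Nearly empty it weighs 0.20 to 0.23 kg in all, full 0.40 to 0.46 kg; which one is full changes from start to start.
- mill_b_mid (a point): Another of the three mills. Grip it from above by its round head: widest (50 mm) about 50 mm above this point (its centre, 80 mm above its underside). A thin knob on top, 12 mm across, ends 80 mm above this point. z up its axis.
- mill_c_mid (a point): Another of the three mills, of the same shape and size. This point: its centre, 80 mm above its underside; z up its axis.
- seat_0 (a point): Mouth of the first (nearest the robot) seat of the mill stand: centre of the hole, level with the top of the board, 60 mm above the table; x along the board, z up. The stand is a narrow light-wood board on two feet, 300 x 84 mm, fixed, its length running roughly away from the robot. Three seats in a row, 96 mm apart: flat-bottomed holes 64 mm across, 10 mm deep.
- seat_1 (a point): Mouth of the middle seat of the mill stand: centre of the hole, level with the top of the board, 60 mm above the table; x along the board, z up. 
- seat_2 (a point): Mouth of the last (farthest from the robot) seat of the mill stand: centre of the hole, level with the top of the board, 60 mm above the table; x along the board, z up. 
- gratin_mid (a point): Oval white stoneware dish with a potato gratin in it, 394 mm long over its two lug handles, 235 mm wide, rim 49 mm above the table. This point is in the middle of the oval, 25 mm above the table; y runs along its length. Loose, 0.93 kg; stays where it is.
- timer: Round wind-up kitchen timer, 67 mm across, 54 mm high; origin at the centre of its underside. Stays where it is.
- ramekin: Small round white ramekin, 66 mm across, 38 mm high; origin at the centre of its underside. Stays where it is.
- spoon: Steel tasting spoon lying flat, 188 x 39 x 16 mm, its length along its own x; origin at the centre of its underside. Stays where it is.
Not all that is in view belongs to the job. Leave any blue look-alike of the part that bears mill_a_mid alone.

How it is judged:
By the outcome, as a careful person would: the job done as asked, in the order asked, and still so for the second after the job is handed in, while the arm keeps its last pose, push and grip.
It also fails if it takes over 72 s, if anything falls off the work surface, if the arm or the gripper's body presses on something with over 40 N, if the wrist force passes 120 N, or if a joint passes its speed limit or range.

## Working session

There is one attempt and no reset: what is moved stays moved. The work goes in short steps, Python scripts to look and compute and a tool call to move; the robot and the scene stay as the last step left them, time stands still between calls to the robot, and variables do not carry over. Pictures are saved under pics/ and viewed, at most 10 in all, crops included, and the job is handed in when it is done.

Besides the shell and the picture viewer there is one more tool, called after ">>>" in YAML: its name, and indented under it one key for each argument. play_rows: Moves the arm, as the interface text tells. Its arguments: {"type":"object","properties":{"steps":{"type":"array"},"jaw":{"type":"number"},"grip_force":{"type":"number"}},"required":["steps"]}

```bash
mkdir -p pics; cat > h.py <<'E'
from workcell import bot
import cv2, numpy as np
def snap(n):
    c=bot.read_camera(n); return c
def ray(c,u,v,z):
    d=c["R"].T@np.linalg.inv(c["mtx"])@np.array([u,v,1.]); o=-c["R"].T@c["t"]
    return (o+d*(z-o[2])/d[2])
def proj(c,X):
    p=c["mtx"]@(c["R"]@np.array(X,float)+c["t"]); return p[:2]/p[2]
E
python3 - <<'E'
from h import *
for n in ("scene","top"):
    c=snap(n); cv2.imwrite(f"pics/{n}0.png",c["pixels"])
    print(n,(-c["R"].T@c["t"]).round(3),c["mtx"].round(1).tolist())
s=bot.read_state(); print({k:np.round(v,3).tolist() for k,v in s.items()})
E
```

```text
scene [-0.45  -1.056  0.793] [[517.4, 0.0, 317.0], [0.0, 517.4, 229.7], [0.0, 0.0, 1.0]]
top [ 0.464 -0.075  1.191] [[457.4, 0.0, 320.0], [0.0, 457.4, 239.7], [0.0, 0.0, 1.0]]
{'time': 0.1, 'q': [1.235, 0.265, 1.605, -0.0, 1.274, -0.037], 'joint_vel': [0.001, -0.003, -0.004, 0.001, -0.001, -0.0], 'joint_torque': [-0.001, -51.671, -36.859, -0.0, 0.006, 0.0], 'tool_pos': [0.198, 0.644, 0.247], 'tcp_rot': [-0.468, -3.106, 0.003], 'wrist_force': [-0.457, 0.15, 0.669], 'torque': [-0.007, 0.035, -0.017], 'grip_force': 0.0, 'width': 1.0}
```

View pics/scene0.png

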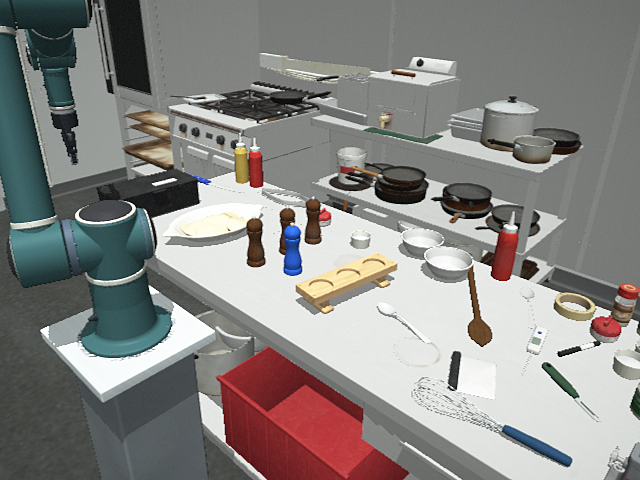

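View pics/top0.png

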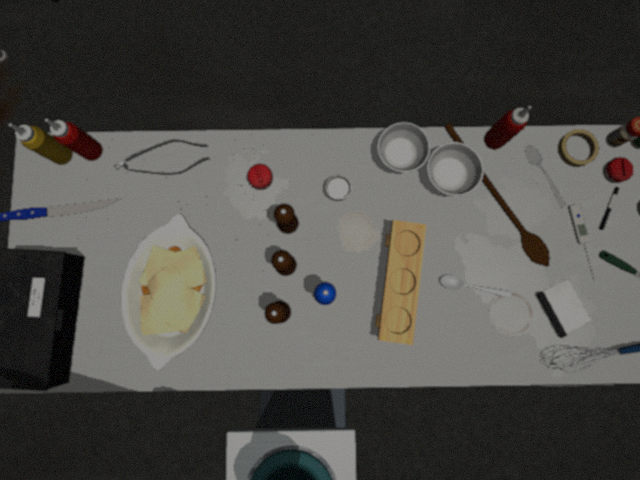

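The scene shows three brown mills at about (256,245), (287,230) and (313,220). In top they are at about (277,312), (284,262) and (286,217). The blue look-alike, at scene (292,250) and top (325,293), is to be left alone. The brown ones fit "wooden mills". The stand is at top (402,282) and the dish at top (168,290). I'll confirm with one enlarged crop.

```bash
python3 - <<'E'
from h import *
a=cv2.imread("pics/top0.png")[190:350,250:440]; a=cv2.resize(a,None,fx=4,fy=3.75*4/3.75*0.9375,interpolation=cv2.INTER_CUBIC)
a=cv2.convertScaleAbs(a,alpha=1.6,beta=15)
cv2.imwrite("pics/crop.png",a); print(a.shape)
E
```

```text
(600, 760, 3)
```

View pics/crop.png

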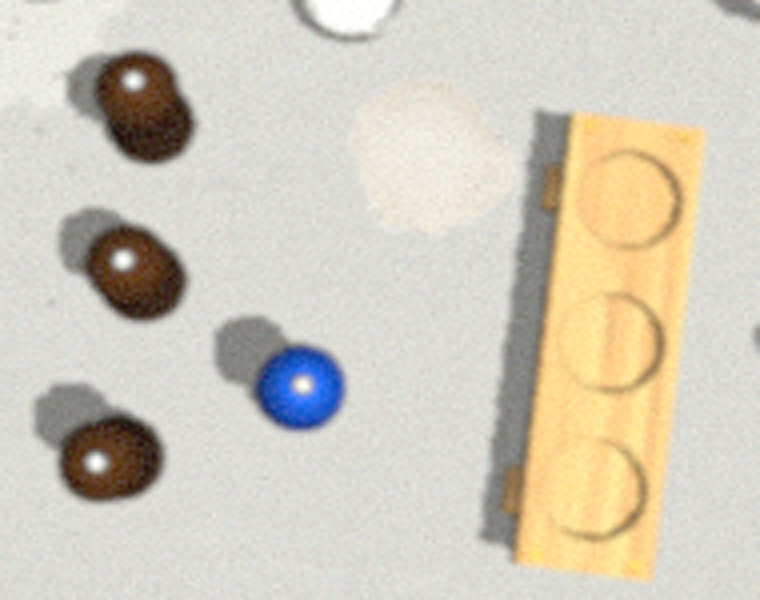

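The crop shows the three brown mills with head centres at about crop (140,92), (130,267) and (103,461), and the blue look-alike at (300,388). The stand's seats are at about (631,200), (612,343) and (595,492). Next I'll fit positions.

```bash
cat > fit.py <<'E'
from h import *
from scipy.optimize import minimize
Z=np.array([0,.02,.05,.07,.1,.115,.13,.145,.15,.16]); Rr=np.array([.029,.029,.024,.021,.019,.023,.025,.02,.006,.006])
zz=np.linspace(0,.16,25); th=np.linspace(0,2*np.pi,24)
def sil(c,x,y,S=4,z0=0):
    m=np.zeros((480*S,640*S),np.uint8); prev=None
    for z in zz:
        r=np.interp(z,Z,Rr)
        P=np.array([[x+r*np.cos(t),y+r*np.sin(t),z+z0] for t in th])
        C=P@c["R"].T+c["t"]; p=C@c["mtx"].T; p=(p[:,:2]/p[:,2:]*S+S/2).astype(np.int32)
        cv2.fillConvexPoly(m,cv2.convexHull(p if prev is None else np.vstack([p,prev])),1); prev=p
    return m
def brown(c,S=4):
    im=cv2.resize(cv2.GaussianBlur(c["pixels"],(3,3),0),None,fx=S,fy=S,interpolation=cv2.INTER_LINEAR).astype(int)
    b,g,r=im[...,0],im[...,1],im[...,2]
    return ((r<125)&(r-b>12)).astype(np.uint8)
def fit(c,M,x,y,z0=0):
    S=4
    # window
    u,v=proj(c,[x,y,.08+z0]); w=np.zeros_like(M); cv2.circle(w,(int(u*S),int(v*S)),36*S,1,-1); MM=M*w
    n,l,st,ce=cv2.connectedComponentsWithStats(MM); k=1+np.argmax(st[1:,4]); MM=cv2.morphologyEx((l==k).astype(np.uint8),cv2.MORPH_CLOSE,np.ones((25,25)))
    f=lambda p:-(sil(c,*p,z0=z0)&MM).sum()/(sil(c,*p,z0=z0)|MM).sum()
    r=minimize(f,[x,y],method="Nelder-Mead",options=dict(initial_simplex=[[x,y],[x+.01,y],[x,y+.01]],xatol=2e-4,fatol=1e-4))
    return r.x,-r.fun
E
python3 - <<'E'
from fit import *
c=snap("top");s=snap("scene"); M=brown(c);N=brown(s)
for n,(u,v) in dict(far=(140,92),mid=(130,267),near=(103,461)).items():
    x,y,_=ray(c,250+u/4,190+v/3.75,.13)
    a=fit(c,M,x,y)
    print(n,np.round([x,y],4),a, fit(s,N,*a[0]))
for u,v in ((631,200),(612,343),(595,492)): print("seat",ray(c,250+u/4,190+v/3.75,.06).round(4))
im=c["pixels"].astype(int); W=((im[...,2]-im[...,0]>50)&(im[...,2]>140)).astype(np.uint8); W[:, :370]=0;W[:,440:]=0;W[:210]=0;W[350:]=0
ct=max(cv2.findContours(W,0,cv2.CHAIN_APPROX_NONE)[0],key=cv2.contourArea)[:,0]
P=np.array([ray(c,u,v,.06)[:2] for u,v in ct]).astype(np.float32); R=cv2.minAreaRect(P*1000); print("board",R)
D=((im.min(2)>0)&(im.sum(2)>430)).astype(np.uint8)
# dish ends/lug + sides
for u,v in ((180,215),(157,369),(121,290),(214,285)): print("dish",ray(c,u,v,.045).round(3))
E
```

```text
far [6.703e-01 6.000e-04] (array([0.68408332, 0.08183717]), np.float64(-0.0)) (array([0.68408332, 0.09183717]), np.float64(-0.0))
mid [0.5601 0.007 ] (array([0.57382446, 0.0882221 ]), np.float64(-0.0)) (array([0.57382446, 0.0882221 ]), np.float64(-0.0))
near [0.4415 0.023 ] (array([0.50025602, 0.04920256]), np.float64(-0.0)) (array([0.52525602, 0.02920256]), np.float64(-0.0))
seat [ 0.6063 -0.3001  0.06  ]
seat [ 0.5117 -0.2845  0.06  ]
seat [ 0.4154 -0.2702  0.06  ]
board ((513.0208129882812, -283.43463134765625), (80.38768005371094, 297.4822692871094), 81.09114837646484)
dish [0.69  0.274 0.045]
dish [0.31  0.32  0.045]
dish [0.502 0.415 0.045]
dish [0.511 0.184 0.045]fit.py:22: RuntimeWarning: overflow encountered in scalar negative
  f=lambda p:-(sil(c,*p,z0=z0)&MM).sum()/(sil(c,*p,z0=z0)|MM).sum()
```

```bash
sed -i 's/f=lambda p:-(sil(c,\*p,z0=z0)&MM).sum()/f=lambda p:-float((sil(c,*p,z0=z0)\&MM).sum())/' fit.py; sed -i 's/r.x,-r.fun/r.x.round(4),round(-r.fun,3)/' fit.py
python3 - <<'E'
from fit import *
c=snap("top");s=snap("scene"); M=brown(c);N=brown(s)
for n,(x,y) in dict(far=(.67,.0),mid=(.56,.007),near=(.4415,.023)).items():
    a=fit(c,M,x,y); print(n,a, fit(s,N,*a[0]))
def fitE(c,z):
    im=c["pixels"].astype(int)
    return im
im=c["pixels"]; print(im[290,125],im[290,170],im[100+300,100] if 1 else 0, im[345,260])
from scipy.spatial.transform import Rotation as R
st=bot.read_state(); print(R.from_rotvec(st["tcp_rot"]).as_matrix().round(4).tolist(), st["tool_pos"])
E
```

```text
far (array([0.6729, 0.0035]), np.float64(0.823)) (array([0.6797, 0.0089]), np.float64(0.909))
mid (array([0.5639, 0.0089]), np.float64(0.832)) (array([0.5639, 0.0089]), np.float64(0.0))
near (array([0.4415, 0.0254]), np.float64(0.823)) (array([0.4449, 0.0288]), np.float64(0.88))
[145 150 149] [121 151 150] [26 30 28] [124 126 128]
[[-0.9557, 0.2944, -0.0002], [0.2944, 0.9557, -0.0008], [-0.0, -0.0008, -1.0]] [0.19864019 0.64486479 0.24781277]
```

```bash
python3 - <<'E'
from fit import *
c=snap("top");s=snap("scene"); 
for n,(x,y) in dict(far=(.673,.0035),mid=(.562,.009),near=(.4425,.0255)).items():
    u,v=proj(c,[x,y,.16]).round().astype(int); g=c["pixels"][v-7:v+8,u-7:u+8].sum(2).astype(float)
    i=np.unravel_index(g.argmax(),g.shape); w=np.zeros_like(g); w[max(i[0]-1,0):i[0]+2,max(i[1]-1,0):i[1]+2]=1; w*=np.clip(g-150,0,None)
    vv,uu=np.mgrid[v-7:v+8,u-7:u+8]; k=(w*uu).sum()/w.sum(),(w*vv).sum()/w.sum()
    print(n,"knob",np.round(k,2),ray(c,*k,.16).round(4))
    S=sil(c,x,y);
    for th in (100,140,180,220):
        im=c["pixels"].astype(int); m=((im[...,2]<th)&(im[...,2]-im[...,0]>8)); m=cv2.resize(m.astype(np.uint8),None,fx=4,fy=4)
        q=m[int(v*4)-80:int(v*4)+110,int(u*4)-70:int(u*4)+100]; print(th,q.sum(),S.sum(),end="; ")
u=cv2.resize(c["pixels"][190:340,255:335],None,fx=5,fy=5,interpolation=cv2.INTER_CUBIC)
o=u.copy()
for (x,y) in ((.673,.0035),(.562,.009),(.4425,.0255)):
    for z,r in ((0,.029),(.13,.025),(.16,.006)):
        p=np.array([proj(c,[x+r*np.cos(t),y+r*np.sin(t),z]) for t in th_] if 0 else [proj(c,[x+r*np.cos(t),y+r*np.sin(t),z]) for t in np.linspace(0,6.3,40)])
        cv2.polylines(o,[((p-[255,190]+.5)*5).astype(np.int32)],True,(0,255,0),1)
a=cv2.resize(s["pixels"][190:280,235:330],None,fx=4,fy=5,interpolation=cv2.INTER_CUBIC)
for (x,y) in ((.673,.0035),(.562,.009),(.4425,.0255)):
    for z,r in ((0,.029),(.13,.025),(.16,.006)):
        p=np.array([proj(s,[x+r*np.cos(t),y+r*np.sin(t),z]) for t in np.linspace(0,6.3,40)])
        cv2.polylines(a,[((p-[235,190]+.5)*[4,5]).astype(np.int32)],True,(0,255,0),1)
out=np.zeros((600,800,3),np.uint8); o=o[:600]; out[:o.shape[0],:400]=o; out[:450,410:790]=a
cv2.imwrite("pics/ov.png",cv2.convertScaleAbs(out,alpha=1.5))
E
```

```text
far knob [282.98 211.01] [0.6728 0.003  0.16  ]
100 7769 9193; 140 7955 9193; 180 7979 9193; 220 7979 9193; mid knob [280.05 258.98] [0.5625 0.0102 0.16  ]
100 6699 8027; 140 6849 8027; 180 6849 8027; 220 6849 8027; near knob [273.93 312.99] [0.4421 0.0242 0.16  ]
100 6515 7996; 140 6803 7996; 180 6803 7996; 220 6803 7996;
```

View pics/ov.png

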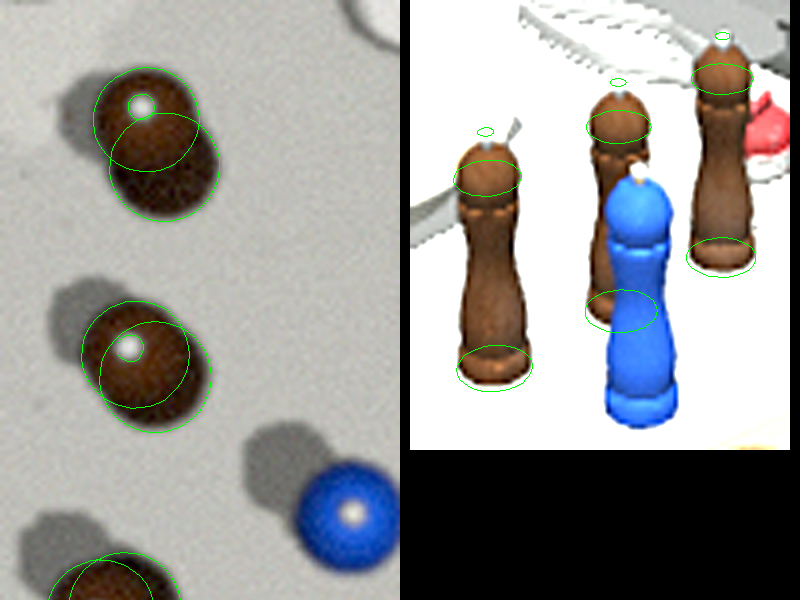

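The overlay shows the top-view circles sitting right on the mills: far (.673,.003), mid (.5625,.010) and near (.442,.025). I'll go to the far one first.

>>> play_rows:
  steps: [-0.642,-0.474,0,-0.3,-0.642,-0.474,0,-0.3,-0.642,-0.474,0,-0.3,-0.642,-0.474,0,-0.3,-0.642,-0.474,0,-0.3,-0.642,-0.474,0,-0.3,-0.642,-0.474,0,-0.3,-0.642,-0.474,0,-0.3,-0.642,-0.474,0,-0.3,-0.642,-0.474,0,-0.3]
  jaw: 0
  grip_force: 40

```text
time: 1.65
tool_pos: [0.571, 0.1405, 0.2487]
tcp_rot: [-0.002, 3.141, 0.001]
wrist_force: [0.4, 1.3, 0.1]
width: 1.002
grip_force: 0.0
```

>>> play_rows:
  steps: [-0.098,-0.133,0,0,-0.098,-0.133,0,0,-0.098,-0.133,0,0,-0.098,-0.133,0,0,-0.098,-0.133,0,0]

```text
time: 2.28
tool_pos: [0.6678, 0.0096, 0.248]
tcp_rot: [0.001, -3.141, -0.001]
wrist_force: [-0.2, -0.2, 0.6]
width: 1.0
grip_force: 0.0
```

>>> play_rows:
  steps: [-0.005,-0.0065,0.02,0,-0.005,-0.0065,0.06,0,-0.005,-0.0065,0.1,0,-0.005,-0.0065,0.123,0,-0.005,-0.0065,0.123,0,-0.005,-0.0065,0.123,0]

```text
time: 3.02
tool_pos: [0.6734, 0.0034, 0.1258]
tcp_rot: [-0.003, 3.141, -0.0]
wrist_force: [0.2, 0.1, 0.5]
width: 0.999
grip_force: 0.0
```

>>> play_rows:
  steps: [0,0,0,0,0,0,0,0,0,0,0,0,0,0,0,0,0,0,0,0,0,0,0,0]
  jaw: 255
  grip_force: 40

```text
time: 3.78
tool_pos: [0.6743, 0.0031, 0.1272]
tcp_rot: [-0.002, 3.139, 0.0]
wrist_force: [-0.6, 1.1, 5.6]
width: 0.55
grip_force: 40.9
```

>>> play_rows:
  steps: [0,0,-0.02,0,0,0,-0.06,0,0,0,-0.11,0,0,0,-0.16,0,0,0,-0.19,0,0,0,-0.19,0,0,0,-0.19,0,0,0,-0.19,0,0,0,-0.19,0]

```text
time: 4.9
tool_pos: [0.6723, 0.003, 0.313]
tcp_rot: [0.002, -3.138, -0.0]
wrist_force: [-0.2, -0.9, -2.6]
width: 0.548
grip_force: 41.7
```

```bash
python3 - <<'E'
from fit import *
f=[]
for i in range(4): 
    c=snap("top"); s=bot.read_state(); f.append(s["wrist_force"])
print(np.round(f,2).tolist(), s["torque"].round(3), s["tool_pos"], s["tcp_rot"]); 
a=snap("scene"); cv2.imwrite("pics/l1.png",np.hstack([a["pixels"][100:330,180:440],cv2.resize(c["pixels"],None,fx=1,fy=1)[150:380,200:460]]))
E
```

```text
[[-0.84, -0.33, -1.86], [-0.62, -0.18, -1.99], [-0.48, -1.15, -2.14], [-1.14, 0.38, -2.71]] [-0.01  -0.05   0.003] [0.67298495 0.00293661 0.31467294] [ 1.89995587e-03 -3.14068003e+00 -1.18449542e-05]
```

View pics/l1.png

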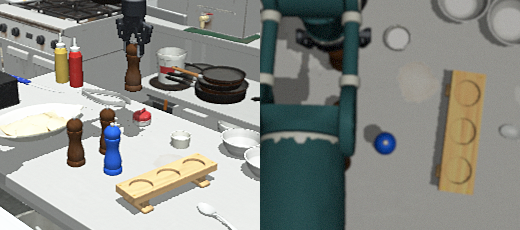

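The weight is about 2.3 N, so the far mill is light. The picture shows it hanging upright in the gripper at left (132,65). I'm taking it to seat 2.

>>> play_rows:
  steps: [0.012,-0.055,0,0,0.025,-0.115,0,0,0.038,-0.175,0,0,0.05,-0.235,0,0,0.06,-0.28,0,0,0.0655,-0.302,0,0,0.0655,-0.302,0,0,0.0655,-0.302,0,0,0.0655,-0.302,0,0]

```text
time: 6.28
tool_pos: [0.6086, -0.2975, 0.3154]
tcp_rot: [-0.005, 3.141, 0.001]
wrist_force: [-0.8, 0.3, -1.7]
width: 0.551
grip_force: 42.0
```

>>> play_rows:
  steps: [0,0,0.03,0,0,0,0.06,0,0,0,0.08,0,0,0,0.08,0,0,0,0.08,0,0,0,0.08,0,0,0,0.08,0]

```text
time: 7.15
tool_pos: [0.6085, -0.2995, 0.2367]
tcp_rot: [-0.002, 3.14, -0.002]
wrist_force: [0.7, -1.2, -1.6]
width: 0.55
grip_force: 42.0
```

```bash
cat > look.py <<'E'
import sys
from fit import *
# crop of both cams around a seat with overlay of predicted foot circle at TCP xy / foot height and seat mouth circle
n,sx,sy,h=sys.argv[1],*map(float,sys.argv[2:5])
s=bot.read_state(); x,y,z=s["tool_pos"]; print(s["tool_pos"].round(4),s["tcp_rot"].round(4),s["wrist_force"].round(1),s["width"])
out=[]
for cam,w in (("scene",45),("top",35)):
    c=snap(cam); u,v=proj(c,[sx,sy,.1]).astype(int); k=5
    a=cv2.resize(c["pixels"][v-w:v+w,u-w:u+w],(400,400),interpolation=cv2.INTER_CUBIC); k=400/(2*w)
    for X,Y,Z,r,col in ((x,y,z-h,.029,(0,255,0)),(x,y,z-h+.13,.025,(0,255,0)),(sx,sy,.06,.032,(255,0,255))):
        p=np.array([proj(c,[X+r*np.cos(t),Y+r*np.sin(t),Z]) for t in np.linspace(0,6.3,50)])
        cv2.polylines(a,[((p-[u-w,v-w]+.5)*k).astype(np.int32)],True,col,1)
    out.append(cv2.convertScaleAbs(a,alpha=1.3))
cv2.imwrite(f"pics/{n}.png",np.hstack(out))
E
python3 look.py s2 .6075 -.2988 .1265
```

```text
[ 0.6085 -0.2995  0.2367] [-1.7000e-03  3.1396e+00 -1.6000e-03] [ 0.7 -1.2 -1.6] 0.5502350311779488
```

View pics/s2.png

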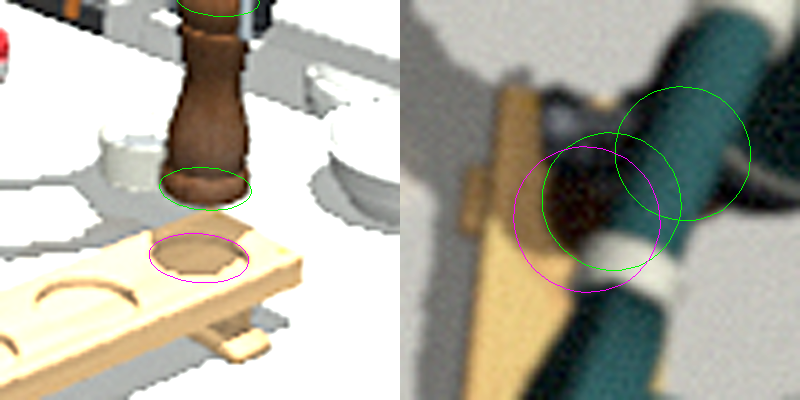

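Foot and seat overlays line up within about 2 mm. Lowering.

>>> play_rows:
  steps: [0.0007,0.0005,0.02,0,0.0007,0.0005,0.037,0,0.0007,0.0005,0.045,0,0.0007,0.0005,0.05,0,0.0007,0.0005,0.054,0,0.0007,0.0005,0.057,0,0.0007,0.0005,0.059,0,0.0007,0.0005,0.06,0,0.0007,0.0005,0.06,0]

```text
time: 8.38
tool_pos: [0.6079, -0.2987, 0.1775]
tcp_rot: [-0.002, 3.14, -0.001]
wrist_force: [-1.9, 1.6, 6.7]
width: 0.549
grip_force: 42.8
```

>>> play_rows:
  steps: [0,0,0,0,0,0,0,0,0,0,0,0,0,0,0,0,0,0,0,0]
  jaw: 0

```text
time: 9.0
tool_pos: [0.6072, -0.2986, 0.1751]
tcp_rot: [0.002, -3.141, -0.0]
wrist_force: [0.2, 0.8, 0.9]
width: 1.0
grip_force: 0.0
```

>>> play_rows:
  steps: [0,0,-0.03,0,0,0,-0.08,0,0,0,-0.12,0,0.015,0.06,-0.12,0,0.03,0.12,-0.12,0,0.04,0.18,-0.12,0,0.045,0.24,-0.12,0,0.046,0.3,-0.12,0,0.046,0.308,-0.12,0,0.046,0.308,-0.12,0]

```text
time: 10.25
tool_pos: [0.5609, 0.0097, 0.2954]
tcp_rot: [-0.005, 3.141, -0.001]
wrist_force: [0.5, 0.9, -0.1]
width: 1.001
grip_force: 0.0
```

>>> play_rows:
  steps: [-0.0015,0,0.05,0,-0.0015,0,0.1,0,-0.0015,0,0.14,0,-0.0015,0,0.165,0,-0.0015,0,0.17,0,-0.0015,0,0.17,0,-0.0015,0,0.17,0]

```text
time: 11.12
tool_pos: [0.5638, 0.0087, 0.127]
tcp_rot: [-0.001, 3.139, -0.0]
wrist_force: [0.3, -1.0, -0.2]
width: 0.997
grip_force: 0.0
```

>>> play_rows:
  steps: [0,0,0,0,0,0,0,0,0,0,0,0,0,0,0,0,0,0,0,0,0,0,0,0]
  jaw: 255

```text
time: 11.88
tool_pos: [0.5632, 0.0094, 0.1265]
tcp_rot: [-0.002, 3.14, -0.0]
wrist_force: [-1.4, 0.5, 6.1]
width: 0.55
grip_force: 40.8
```

>>> play_rows:
  steps: [0,0,-0.02,0,0,0,-0.06,0,0,0,-0.11,0,0,0,-0.16,0,0,0,-0.19,0,0,0,-0.19,0,0,0,-0.19,0,0,0,-0.19,0,0,0,-0.19,0]

```text
time: 13.0
tool_pos: [0.5616, 0.0093, 0.3132]
tcp_rot: [0.002, -3.138, -0.0]
wrist_force: [0.2, 0.8, -4.7]
width: 0.547
grip_force: 42.4
```

```bash
python3 - <<'E'
from fit import *
f=[]
for i in range(4): 
    c=snap("top"); s=bot.read_state(); f.append(s["wrist_force"])
print(np.round(f,2).tolist(), s["torque"].round(3), s["tool_pos"], s["tcp_rot"]); 
E
```

```text
[[0.44, 0.03, -4.38], [-1.1, 0.48, -2.68], [-0.07, -0.5, -4.43], [0.19, 0.44, -4.75]] [ 0.028  0.043 -0.063] [0.5623312  0.00926977 0.31488764] [ 1.87891091e-03 -3.14102990e+00  3.86625191e-05]
```

This one weighs about 4.2 N, so it is the full mill. I'll set it back down and fetch the near one.

>>> play_rows:
  steps: [0,0,0.05,0,0,0,0.1,0,0,0,0.15,0,0,0,0.175,0,0,0,0.184,0,0,0,0.187,0,0,0,0.189,0,0,0,0.189,0,0,0,0.189,0]

```text
time: 14.32
tool_pos: [0.5631, 0.0093, 0.1273]
tcp_rot: [-0.002, 3.14, -0.0]
wrist_force: [0.6, -0.0, -4.0]
width: 0.549
grip_force: 42.7
```

>>> play_rows:
  steps: [0,0,0,0,0,0,0,0,0,0,0,0,0,0,0,0,0,0,0,0]
  jaw: 0

```text
time: 14.95
tool_pos: [0.5624, 0.0093, 0.1263]
tcp_rot: [-0.002, 3.142, -0.0]
wrist_force: [-1.5, -0.5, 0.1]
width: 1.0
grip_force: 0.0
```

>>> play_rows:
  steps: [0,0,-0.03,0,0,0,-0.08,0,0,0,-0.12,0,0.06,0.008,-0.12,0,0.12,0.016,-0.12,0,0.12,0.016,-0.12,0,0.12,0.016,-0.12,0]

```text
time: 15.82
tool_pos: [0.4429, 0.0251, 0.2469]
tcp_rot: [-0.002, 3.139, -0.0]
wrist_force: [0.1, 1.1, -0.4]
width: 1.003
grip_force: 0.0
```

>>> play_rows:
  steps: [0.0005,0,0.03,0,0.0005,0,0.07,0,0.0005,0,0.105,0,0.0005,0,0.12,0,0.0005,0,0.121,0,0.0005,0,0.121,0,0.0005,0,0.121,0]

```text
time: 16.7
tool_pos: [0.4433, 0.0251, 0.1269]
tcp_rot: [-0.002, 3.139, -0.0]
wrist_force: [-0.4, -0.3, 0.4]
width: 1.002
grip_force: 0.0
```

>>> play_rows:
  steps: [0,0,0,0,0,0,0,0,0,0,0,0,0,0,0,0,0,0,0,0,0,0,0,0]
  jaw: 255

```text
time: 17.45
tool_pos: [0.4426, 0.0254, 0.1262]
tcp_rot: [-0.002, 3.14, 0.001]
wrist_force: [-0.9, 2.0, 5.5]
width: 0.545
grip_force: 41.4
```

>>> play_rows:
  steps: [0,0,-0.02,0,0,0,-0.06,0,0,0,-0.11,0,0,0,-0.16,0,0,0,-0.2,0,0,0,-0.2,0,0,0,-0.2,0,0,0,-0.2,0,0,0,-0.2,0]

```text
time: 18.58
tool_pos: [0.441, 0.0251, 0.3234]
tcp_rot: [0.002, -3.138, 0.0]
wrist_force: [-0.4, 0.1, -2.9]
width: 0.548
grip_force: 41.9
```

```bash
python3 - <<'E'
from fit import *
f=[]
for i in range(4): 
    c=snap("top"); s=bot.read_state(); f.append(s["wrist_force"])
print(np.round(f,2).tolist(), s["torque"].round(3), s["tool_pos"], s["tcp_rot"]); 
E
```

```text
[[-0.01, -0.2, -2.2], [0.45, -0.93, -2.36], [-0.45, -0.04, -2.61], [0.74, -0.35, -2.59]] [-0.029 -0.001 -0.018] [0.44173789 0.02512163 0.32478101] [ 1.88042999e-03 -3.14070536e+00  5.86318292e-05]
```

Near is light (about 2.5 N). It goes to seat 0.

>>> play_rows:
  steps: [0.005,-0.055,0,0,0.01,-0.115,0,0,0.015,-0.175,0,0,0.02,-0.235,0,0,0.023,-0.275,0,0,0.0248,-0.294,0,0,0.0248,-0.294,0,0,0.0248,-0.294,0,0,0.0248,-0.294,0,0]

```text
time: 19.9
tool_pos: [0.4177, -0.2677, 0.3254]
tcp_rot: [-0.005, 3.141, 0.001]
wrist_force: [-0.4, -0.3, -2.4]
width: 0.542
grip_force: 42.2
```

>>> play_rows:
  steps: [0,0,0.03,0,0,0,0.07,0,0,0,0.088,0,0,0,0.088,0,0,0,0.088,0,0,0,0.088,0,0,0,0.088,0]

```text
time: 20.78
tool_pos: [0.418, -0.2693, 0.2385]
tcp_rot: [-0.002, 3.14, -0.002]
wrist_force: [-0.4, 0.3, -1.6]
width: 0.544
grip_force: 42.2
```

```bash
python3 look.py s0 .4173 -.269 .1265
```

```text
[ 0.418  -0.2693  0.2385] [-1.8000e-03  3.1399e+00 -2.0000e-03] [-0.4  0.3 -1.6] 0.5443918438913306
```

View pics/s0.png

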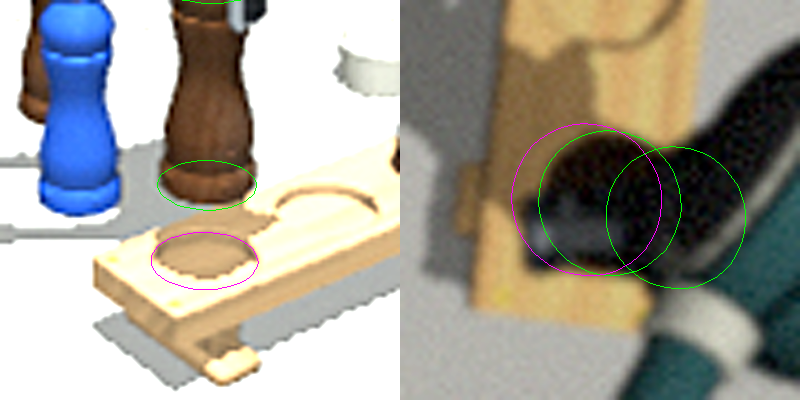

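>>> play_rows:
  steps: [0,0.0007,0.02,0,0,0.0007,0.037,0,0,0.0007,0.047,0,0,0.0007,0.051,0,0,0.0007,0.055,0,0,0.0007,0.058,0,0,0.0007,0.061,0,0,0.0007,0.062,0,0,0.0007,0.062,0]

```text
time: 22.0
tool_pos: [0.4179, -0.2684, 0.1762]
tcp_rot: [-0.002, 3.14, -0.001]
wrist_force: [-1.6, 1.4, 4.7]
width: 0.543
grip_force: 42.7
```

>>> play_rows:
  steps: [0,0,0,0,0,0,0,0,0,0,0,0,0,0,0,0,0,0,0,0]
  jaw: 0

```text
time: 22.62
tool_pos: [0.4174, -0.2682, 0.1752]
tcp_rot: [0.002, -3.142, -0.0]
wrist_force: [0.7, -0.4, 0.2]
width: 1.0
grip_force: 0.0
```

>>> play_rows:
  steps: [0,0,-0.03,0,0,0,-0.08,0,0,0,-0.12,0,-0.025,0.05,-0.12,0,-0.05,0.1,-0.12,0,-0.075,0.15,-0.12,0,-0.1,0.2,-0.12,0,-0.125,0.25,-0.12,0,-0.145,0.2775,-0.12,0,-0.145,0.2775,-0.12,0]

```text
time: 23.88
tool_pos: [0.5629, 0.0115, 0.2949]
tcp_rot: [0.007, -3.141, -0.001]
wrist_force: [-0.0, -0.7, -0.5]
width: 1.0
grip_force: 0.0
```

>>> play_rows:
  steps: [0,0,0,0,0,0,0,0]

```text
time: 24.12
tool_pos: [0.5616, 0.0085, 0.2953]
tcp_rot: [-0.0, -3.141, 0.0]
wrist_force: [0.4, -0.1, -0.8]
width: 0.997
grip_force: 0.0
```

```bash
python3 - <<'E'
from fit import *
c=snap("top");a=snap("scene")
b=cv2.resize(c["pixels"][200:360,360:440],None,fx=3.7,fy=3.7); d=cv2.resize(a["pixels"][140:320,235:415],None,fx=2.7,fy=2.7)
o=np.zeros((600,800,3),np.uint8);o[:b.shape[0],:b.shape[1]]=b;o[:d.shape[0],300:300+d.shape[1]]=d
cv2.imwrite("pics/chk.png",o)
E
```

```text
(no output)
```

View pics/chk.png

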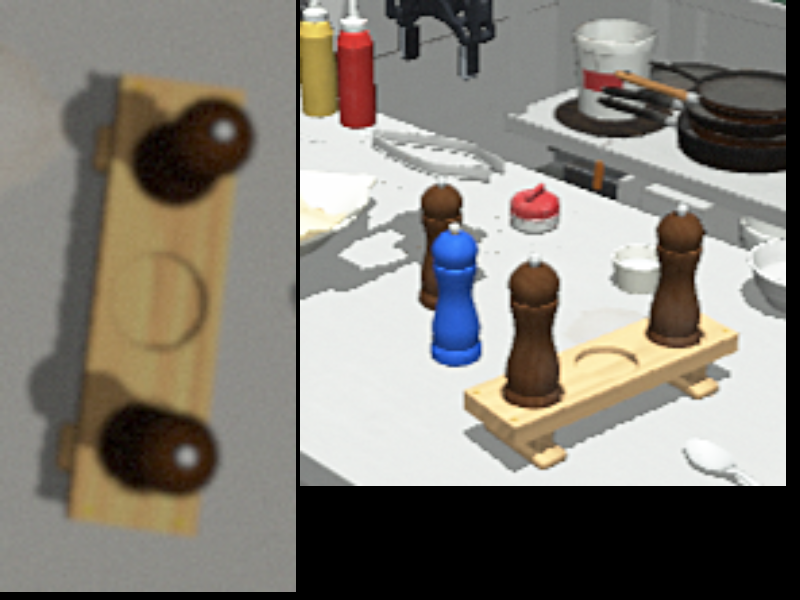

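The picture shows both light mills upright in the end seats, at right (535,330) and (677,275), and the full mill still standing at (440,240). Now I'll grasp the full mill.

>>> play_rows:
  steps: [-0.0012,0.0005,0.05,0,-0.0012,0.0005,0.1,0,-0.0012,0.0005,0.14,0,-0.0012,0.0005,0.165,0,-0.0012,0.0005,0.169,0,-0.0012,0.0005,0.169,0,-0.0012,0.0005,0.169,0]

```text
time: 25.1
tool_pos: [0.5647, 0.0098, 0.1282]
tcp_rot: [-0.001, 3.138, -0.0]
wrist_force: [0.4, 0.2, -0.1]
width: 1.0
grip_force: 0.0
```

>>> play_rows:
  steps: [0,0,0,0,0,0,0,0,0,0,0,0,0,0,0,0,0,0,0,0,0,0,0,0]
  jaw: 255

```text
time: 25.85
tool_pos: [0.5639, 0.0101, 0.1274]
tcp_rot: [-0.002, 3.14, -0.0]
wrist_force: [-1.4, 1.0, 5.2]
width: 0.543
grip_force: 40.9
```

>>> play_rows:
  steps: [0,0,-0.02,0,0,0,-0.06,0,0,0,-0.11,0,0,0,-0.16,0,0,0,-0.2,0,0,0,-0.2,0,0,0,-0.2,0,0,0,-0.2,0]

```text
time: 26.85
tool_pos: [0.5617, 0.01, 0.3226]
tcp_rot: [0.002, -3.136, -0.0]
wrist_force: [0.5, 0.0, -3.7]
width: 0.544
grip_force: 42.3
```

```bash
python3 - <<'E'
from h import *
c=snap("top")
s=bot.read_state(); print(s["tool_pos"],s["wrist_force"])
c0=cv2.imread("pics/top0.png").astype(int)
g=c0.min(2); m=((c0.sum(2)>430)|((c0[...,2]-c0[...,0]>35)&(c0[...,2]>90))).astype(np.uint8); m[:, :110]=0; m[:,222:]=0; m[:205]=0; m[375:]=0
ct=max(cv2.findContours(m,0,cv2.CHAIN_APPROX_NONE)[0],key=cv2.contourArea)[:,0]
P=np.array([ray(c,u,v,.045)[:2] for u,v in ct],np.float32)
print(cv2.fitEllipse(P*1000),cv2.minAreaRect(P*1000))
E
```

```text
[0.56194241 0.01001579 0.32301767] [-0.87949156  1.0098525  -3.81619814]
((500.5258483886719, 297.0351257324219), (203.6319122314453, 319.50048828125), 84.47034454345703) ((500.1620178222656, 299.64202880859375), (279.8977966308594, 280.9735412597656), 39.30103302001953)
```

>>> play_rows:
  steps: [0.01,0.05,0,0,0.022,0.105,0,0,0.034,0.16,0,0,0.046,0.215,0,0,0.056,0.26,0,0,0.0625,0.288,0,0,0.0625,0.288,0,0,0.0625,0.288,0,0,0.0625,0.288,0,0,0.0625,0.288,0,0]

```text
time: 28.15
tool_pos: [0.5008, 0.297, 0.3262]
tcp_rot: [-0.0, -3.142, 0.0]
wrist_force: [-0.4, 0.2, -5.2]
width: 0.544
grip_force: 43.1
```

>>> play_rows:
  steps: [0,0,0,0,0,0,0,0,0,0,0,0,0,0,0,0,0,0,0,0,0,0,0,0]

```text
time: 28.9
tool_pos: [0.5004, 0.298, 0.3263]
tcp_rot: [0.002, -3.142, 0.0]
wrist_force: [0.2, 1.2, -3.4]
width: 0.54
grip_force: 43.1
```

```bash
python3 - <<'E'
from h import *
a=snap("scene"); cv2.imwrite("pics/end.png",cv2.resize(a["pixels"][60:320,130:430],None,fx=2.2,fy=2.2)); s=bot.read_state(); print(s["tool_pos"],s["tcp_rot"],s["wrist_force"])
E
```

```text
[0.50040498 0.29797104 0.32625579] [ 2.08905103e-03 -3.14152590e+00  4.26321382e-05] [-0.43157397 -0.68623429 -3.89878354]
```

View pics/end.png

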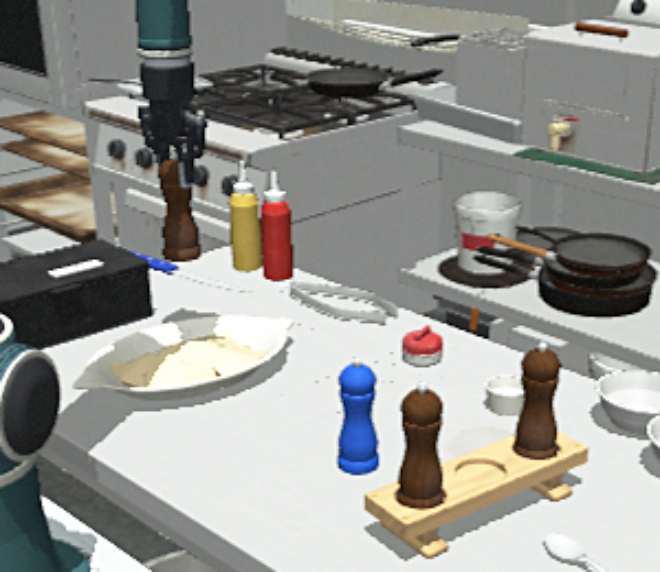

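The full mill hangs over the dish at about (180,210), with the others untouched. I'll check its tilt against the projected vertical.

```bash
python3 - <<'E'
from fit import *
a=snap("scene"); x,y,z=bot.read_state()["tool_pos"]
k=lambda p:((p-[130,60])*2.2).round(1)
print(k(proj(a,[x,y,z-.127])),k(proj(a,[x,y,z])))
M=brown(a)
u,v=proj(a,[x,y,z-.06]); 
for vv in np.arange(v-12,v+22,4):
    r=M[int(vv*4)]; i=np.where(r[int(u*4)-60:int(u*4)+60])[0]
    if len(i): w=(np.array([i.min(),i.max()])+int(u*4)-60)/4; print(round(vv,1),w.mean().round(2),np.ptp(w).round(1), "axis",[round(proj(a,[x,y,q])[0],2) for q in [min(np.linspace(z-.14,z+.04,200),key=lambda q:abs(proj(a,[x,y,q])[1]-vv))]])
E
```

```text
[181.2 255.5] [174.4 173.2]
144.7 213.38 21.2 axis [np.float64(209.77)]
148.7 210.38 12.2 axis [np.float64(210.11)]
152.7 210.75 10.0 axis [np.float64(210.44)]
156.7 211.25 11.0 axis [np.float64(210.78)]
160.7 211.25 13.5 axis [np.float64(211.1)]
164.7 211.88 15.8 axis [np.float64(211.43)]
168.7 212.25 15.0 axis [np.float64(211.76)]
172.7 212.88 16.8 axis [np.float64(212.08)]
176.7 212.38 15.8 axis [np.float64(212.42)]
```

The mill's axis matches the projected vertical, so it is upright. Handing in.

```bash
python3 -c "
from workcell import bot
print(bot.finish_job())"
```

```text
the job is handed in; nothing more can be done
None
```

I handed the job in at about 29 s: both light mills are upright in the stand (seats 0 and 2), and the gripper holds the full mill (about 4 N) upright over the middle of the gratin dish, roughly 15 cm above its rim.

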